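# Swap the sample trays at the scan plate and scan

## Task

Slide the tray holding the single box off the steel scan plate and wholly onto the cork mat, then slide the waiting tray with the two round pots wholly and squarely onto the steel plate in front of the scanner. Keep both trays flat on the bench all the way (slide them, do not lift them) and do not shift any of the bottles, the jar or the flask. When the pot tray is in place, squeeze the scanner's trigger right in for a moment and let it go.

Things in the scene. Friction and masses are not known exactly. Their poses are not given: they have to be found in the camera images.
- box_tray: Shallow open grey plastic tray, 104 (its x) by 160 mm (its y), walls 30 mm high and 8 mm thick, floor 8 mm thick, white label on both short ends, 0.45 kg. Origin: centre of underside. Carries one fixed rectangular white box with black lid, 46 x 78 mm, its top 38 mm above the bench, in the middle: 33 mm are free between box and each short wall. It starts on the steel plate.
- pot_tray: Shallow open grey plastic tray, 104 (its x) by 160 mm (its y), walls 30 mm high and 8 mm thick, floor 8 mm thick, white label on both short ends, 0.45 kg. Origin: centre of underside. Carries two fixed round white pots with black lids, 38 mm across, centres at y = -20 and 20 mm, tops 40 mm above the bench: 33 mm free between pots and each short wall. Starts waiting at the left or right.
- plate: Scan plate: brushed steel rectangle let in flush with the bench top (no edge to catch), 128 mm (x) by 184 mm (y), 12 mm larger all round than a tray. In front of the scanner's nose. Origin: its centre, at bench height.
- mat: Brown cork rectangle, flush with the bench top (no edge to catch), 128 mm (x) by 184 mm (y), 12 mm larger all round than a tray; on the side of the bench away from the waiting tray. Origin: its centre, at bench height.
- scanner: Grey pistol-grip scanner lying on its side in a fixed cradle beyond the plate. Barrel along its x, nose at x = -75 mm facing the plate, 66 mm wide, centred on y = -45 mm, 67 mm high. Grip: bar along y from -20 to 70 mm, x from 0 to 26 mm, heights 24 to 60 mm, end on a foot at y 57 to 71 mm. Origin: on the bench below the grip's front face.
- squeeze (a point): On the scanner, scanner frame (3, 22, 42) mm: where to centre a gripper coming from above, to squeeze the trigger against the grip by closing along scanner x. At that place grip and trigger together are 56 mm thick at rest and 39 mm when squeezed right in.
- trigger (a joint): Sprung steel trigger lever in front (-x side) of the grip, hinged on a vertical axis beside the barrel: 0 rad at rest, 0.33 rad squeezed right in against the grip. Springs back. 30 mm tall (heights 27 to 57 mm), 9 mm thick, 58 mm long; some 8 N on the pad when right in.
- trigger_pad (a point): Middle of the trigger's front face, 42 mm from its hinge; moves with it.
- jar: Bystander: white plastic jar with blue cap, 60 mm across, 85 mm high, standing. Origin: centre of its underside.
- amber_bottle: Bystander: amber glass bottle, 56 mm across, 110 mm high, standing. Origin: centre of its underside.
- flask: Bystander: conical glass flask, 60 mm across the foot, 100 mm high, standing. Origin: centre of its underside.
- white_bottle: Bystander: white plastic bottle with white cap, 56 mm across, 105 mm high, standing. Origin: centre of its underside.
There are look-alikes about, which are no part of the job. What is shaped like the pot_tray but yellow is not meant. What is shaped like the box_tray but yellow is not meant.

How it is judged:
By the outcome, as a careful person would: the job done as asked, in the order asked, and still so for the second after the job is handed in, with the robot touching nothing.
It also fails if it takes over 67 s, if anything falls off the work surface, if the arm or the gripper's body presses on something with over 40 N, if the wrist force passes 120 N, or if a joint passes its speed limit or range.

## Robot

A 7-joint arm with a two-finger parallel gripper is mounted at the origin on the work surface. World frame = base frame: x ahead of the robot, y to its left, z up, the work surface at z = 0. Lengths are in mm, angles in rad, forces in N, time in s.
With the tool pointing down it reaches from about 350 to 900 mm from the base axis. Payload 8.1 kg.
Tool frame: the origin (TCP) lies at the very end of the fingers, on their centre line; the grasp point (between the pads) lies robot.pinch_z behind it (robot.pinch_z is the distance from the TCP to the grasp point, in mm); z points along the fingers, y is the line along which they close (so a half turn about z gives the same grasp; the last joint's range is limited). The gripper opens to 85 mm and grips with 20 to 120 N. Pads are 22 mm wide; open, the fingers measure 114 mm over their backs; the gripper's body (76 mm by 85 mm) begins 54 mm behind the grasp point. The pads swing forward as they close: fully open they stand 13 mm farther back than shut.
Start: joints at [-1.326, 0.434, 0.025, 1.573, -0.012, 1.134, -0.075], TCP at [213.046, 587.582, 231.323] pointing down, gripper open.
Joint ranges: [-2.62, 2.62], [-0.44, 2.09], [-1.27, 1.32], [0.08, 2.57], [-1.32, 4.46], [0.12, 2], [-2.74, 2.74]. Speed limits (rad/s): [2.22, 2.22, 3.01, 3.01, 3.14, 3.14, 3.14].

## Interface

Orientations are given as a unit quaternion [x, y, z, w].
In Python, from station import robot gives the robot as it stands.
- The arm moves only by the tool apply_moves, never from a script. Its argument "increments" is text: rows parted by semicolons, each of 7 numbers parted by spaces: the shift along the tool's x, y, z scaled (see below), then the turn, a rotation vector about the tool's x, y, z scaled (see below), then the opening, from 0 (shut) to 1 (fully open). A call has 1 to 5 rows; each row is the pose to reach, as a shift and turn from the pose commanded when the call began, along the tool's axes at that moment; what a row does not reach only later rows make up. The controller multiplies each number of a shift by 1000 mm and each number of a turn by 90 degrees. A row lasts 1/8 s, in which the tool goes at most 62.5 mm and 10.7 degrees, less where a joint would pass 70% of its speed; a pose out of reach is approached as far as the arm can. A call with a number of a shift or a turn outside -1 to 1 is refused whole. A call with a gripper value outside its range is refused whole. The fingers move at their own pace and stop on an object; the grip force is fixed at half the most. Time passes only in rows, so rows that repeat a pose let the fingers close. It gives the time, the measured TCP pose, the force, the opening and the grip force at its end, in the units of the state.
- robot.state(): the state, without advancing time (a new reading comes with each control period).
- robot.read_camera(name): name is "side" or "top"; returns the picture (480x640x3 uint8, red, green, blue); there is no depth.
- robot.get_calibration(name): a dict with "intrinsics" (3x3 intrinsics, pixels), "camera_from_world" (4x4, takes a point from world to camera coordinates). Camera axes: x right, y up, looking along -z (the intrinsics and any distortion apply to the point x, -y, -z); pixel columns grow to the right and rows downward; lengths in mm; the calibration is good to about 2 mm. A picture is of the moment at which its call begins. get_calibration takes no time and is no camera call.
- robot.hand_in(): hands the job in; it is judged then, once.
The state is a dict: "t": time; "joint_pos": joint angles; "qd": joint speeds; "joint_torque": joint torques, N m; "tool_pos": TCP position; "orientation": TCP orientation; "wrist_force": force on the tool from outside, world axes, zero at the start; "wrist_torque": the same for the moment, N m; "grip_width": finger opening in mm; "grip_force": force on a finger pad.
Only numpy, scipy, OpenCV 4.12 (cv2) and the standard library are available. Lean on these libraries where they do the work, as an engineer would, in place of code of your own. Each camera call takes 0.05 s, during which the arm holds its last target. There are 200 camera calls.

## Working session

There is one attempt and no reset: what is moved stays moved. The work goes in short steps, Python scripts to look and compute and a tool call to move; the robot and the scene stay as the last step left them, time stands still between calls to the robot, and variables do not carry over. Pictures are saved under pics/ and viewed, at most 11 in all, crops included, and the job is handed in when it is done.

Besides the shell and the picture viewer there is one more tool, called after "Call:" as a command line: name --argument value ..., lists and objects as JSON in quotes. apply_moves: Moves the arm, as the interface text tells. Its arguments: {"type":"object","properties":{"increments":{"type":"string"}},"required":["increments"]}

```bash
ls; mkdir -p pics; python3 - <<'E'
from station import robot
import cv2
s=robot.state(); print(s); print(robot.pinch_z)
for n in("top","side"):
    im=robot.read_camera(n); cv2.imwrite(f"pics/{n}0.png",im[:,:,::-1]); c=robot.get_calibration(n); print(n,c)
E
```

```text
pics
{'t': 0.0, 'joint_pos': array([-1.32561122,  0.43525731,  0.02493791,  1.57406641, -0.01158299,
        1.13399479, -0.07509711]), 'qd': array([ 0.00144229,  0.00061412,  0.00119991,  0.00063152, -0.00055281,
       -0.00086384, -0.00031387]), 'joint_torque': array([ 6.11224805e-04, -6.70458698e+01,  1.02558944e+00, -3.16220248e+01,
        1.54433702e-02,  1.23925190e-02, -2.56700525e-05]), 'tool_pos': array([212.88152872, 587.10669362, 230.51610379]), 'orientation': array([ 1.73031027e-01,  9.84916057e-01, -7.87971969e-04, -6.48644578e-05]), 'wrist_force': array([-0.0579212 ,  0.45872837, -0.02875518]), 'wrist_torque': array([-0.01827173,  0.01933474, -0.0021206 ]), 'grip_force': 0.0, 'grip_width': 85.61356160779255}
18.700000000000003
top {'intrinsics': array([[586.26622793,   0.        , 316.88067143],
       [  0.        , 586.26622793, 238.91672423],
       [  0.        ,   0.        ,   1.        ]]), 'camera_from_world': array([[ 2.09729447e-02, -9.99588230e-01, -1.95833002e-02,
         2.13833030e+01],
       [ 9.90029850e-01,  1.80355139e-02,  1.39698307e-01,
        -4.61177766e+02],
       [-1.39287589e-01, -2.23179366e-02,  9.90000443e-01,
        -1.32373636e+03],
       [ 0.00000000e+00,  0.00000000e+00,  0.00000000e+00,
         1.00000000e+00]])}
side {'intrinsics': array([[545.16846959,   0.        , 318.03573677],
       [  0.        , 545.16846959, 230.69969877],
       [  0.        ,   0.        ,   1.        ]]), 'camera_from_world': array([[ 6.79853506e-01, -7.33221901e-01, -1.35960784e-02,
        -2.97608611e+02],
       [ 3.85417922e-01,  3.41469194e-01,  8.57234983e-01,
        -2.22834139e+02],
       [-6.23900822e-01, -5.88034381e-01,  5.14745890e-01,
        -8.19159839e+02],
       [ 0.00000000e+00,  0.00000000e+00,  0.00000000e+00,
         1.00000000e+00]])}
```

View pics/top0.png

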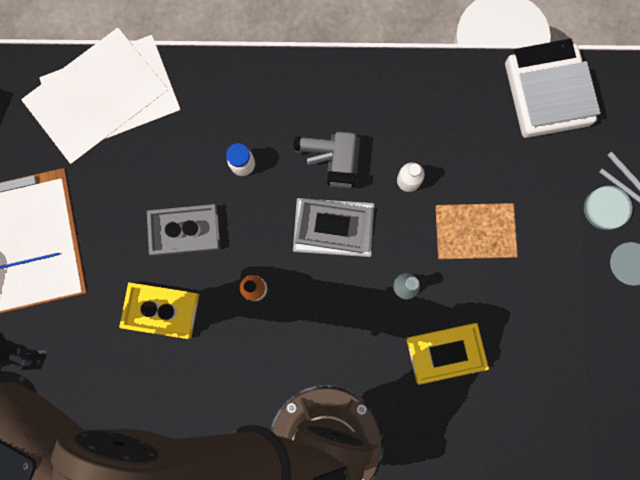

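View pics/side0.png

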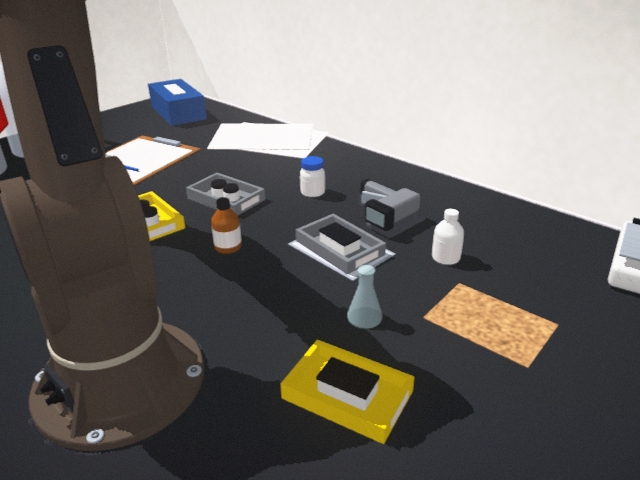

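The top view shows these candidates:
- **Pot tray:** grey (183,230), or the yellow look-alike (160,310).
- **Box tray:** grey on the steel plate (334,227), or the yellow look-alike (447,353).

By the description I choose the two grey ones. The mat is at (477,231). The scanner barrel is at (343,160) with its nose towards the plate, and its grip and trigger run left to (297,143).

```bash
cat > h.py <<'E'
import numpy as np, cv2
from station import robot
def cast(n,px,z):
    c=robot.get_calibration(n);K=c["intrinsics"];M=c["camera_from_world"]
    px=np.atleast_2d(np.asarray(px,float))
    d=np.c_[(px[:,0]-K[0,2])/K[0,0],-(px[:,1]-K[1,2])/K[1,1],-np.ones(len(px))]
    R=M[:3,:3];o=-R.T@M[:3,3];d=d@R
    return (o+d*((z-o[2])/d[:,2])[:,None])[:,:2]
def rect(n,pts,z):
    (c,s,a)=cv2.minAreaRect(cast(n,pts,z).astype(np.float32))
    # yaw of long side relative to world y
    if s[0]>s[1]: L,S,y=s[0],s[1],a-90
    else: L,S,y=s[1],s[0],a
    y=(y+90)%180-90
    return np.round([*c,S,L,y],1)
def comps(mask,lo=20):
    cs,_=cv2.findContours(mask.astype(np.uint8),cv2.RETR_EXTERNAL,cv2.CHAIN_APPROX_NONE)
    return [c[:,0,:] for c in cs if cv2.contourArea(c)>lo]
E
python3 - <<'E'
from h import *
im=cv2.imread("pics/top0.png"); g=im.max(2)
hsv=cv2.cvtColor(im,cv2.COLOR_BGR2HSV)
c=robot.get_calibration("top")["camera_from_world"]; print("cam",-c[:3,:3].T@c[:3,3])
roi=np.zeros(g.shape,bool); roi[195:265,140:525]=1
m=(g>60)&roi
for k in comps(m,300): print("bright",k.mean(0),"z0",rect("top",k,0),"z30",rect("top",k,30))
dark=(g<45)
for x0,x1,y0,y1 in((312,356,208,242),(158,204,215,245)):
    r=np.zeros(g.shape,bool); r[y0:y1,x0:x1]=1
    for k in comps(dark&r,30): print("lid",k.mean(0),rect("top",k,39))
print(g[228,140:225]); print(g[235,288:380]);
crop=im[125:265,140:380]; cv2.imwrite("pics/crop.png",cv2.resize(crop,None,fx=3.3,fy=3.3,interpolation=cv2.INTER_CUBIC))
E
```

```text
cam [2.71751238e+02 1.49011900e-01 1.37534409e+03]
bright [182.07964602 229.37168142] z0 [482.6 352.3 112.2 171.3   6.5] z30 [478.  344.6 109.8 167.6   6.5]
bright [475.78113208 230.96226415] z0 [ 491.9 -343.5  132.5  188.8    2.5] z30 [ 487.1 -336.   129.7  184.7    2.5]
bright [333.17110266 227.13688213] z0 [494.9  -6.9 132.5 187.9  -2.8] z30 [490.   -6.7 129.6 183.8  -2.8]
lid [332.        224.1122449] [494.9  -3.9  44.3  75.6  -7.2]
lid [172.85  229.175] [475.8 364.5  30.5  33.    1. ]
lid [189.68292683 227.70731707] [481.2 325.1  30.5  33.    1. ]
[ 54  51  50  50  51  47  46  81 135 149 135  90  55  63  72  79  78  83
  80  75  76 130 150 151 114  54  25  28  31  27  32  28  26  27  26  29
  27  31  26  25  51  71  52  25  26  30  31  31  29  30  29  30  28  29
  29  30  24  22 101 127 100  81  80  80  80  75  78  74  78 108 137 147
 145 148 148 149 122 124  83  28  29  25  27  24  26]
[ 49  52  51  48  46  69 167 178 153 140 140  98  73  78  84  79  77  83
 126 148 144 146 145 143 142 145 146 146 145 145 147 147 146 145 147 147
 147 149 153 157 159 159 146 143 139 130 131 131 131 113 100  81  55  37
  39  31  32  28  29  48  74  78  85  81  81  81  83 110 137 144 146 142
 143 135 133 144 143 151 154 158 159 141 120  99  60  40  48  54  51  52
  55  52]
```

View pics/crop.png

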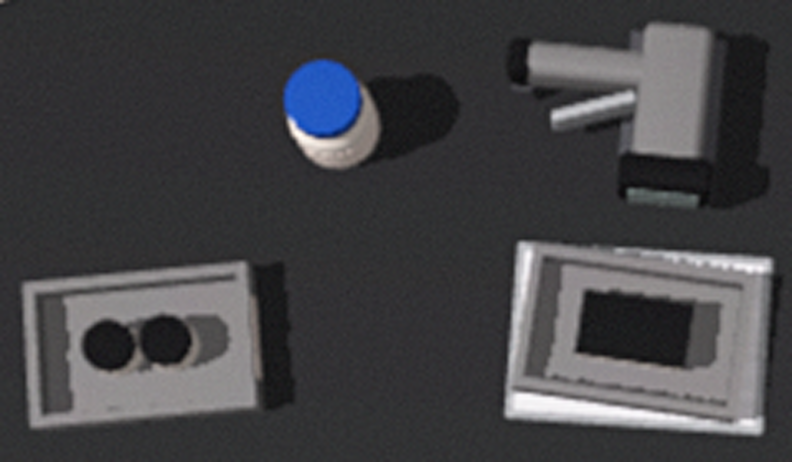

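The crop confirms the choice: a grey tray with two round pots at (182,229), and a grey tray with one box on the steel at (333,227). The scanner grip is at about (310,143) and the trigger lever at (318,158). Next I measure the scanner and the bystanders.

```bash
python3 - <<'E'
from h import *
# crop pixel -> full px
P=lambda a:np.array(a,float)/3.3+[140,125]
b=cast("top",P([[645,25],[712,25],[708,155],[636,155]]),67); print("barrel top",b.round(1))
nose=cast("top",P([[622,190],[704,196]]),40);print("nose",nose.round(1))
gr=cast("top",P([[530,43],[640,50],[527,80],[636,87]]),60); print("grip",gr.round(1))
tr=cast("top",P([[552,110],[630,92],[553,131],[632,113]]),57); print("trig",tr.round(1))
im=cv2.imread("pics/top0.png"); print(im[133:170,306].max(1)); print(im[133:170,322].max(1)); print(im[155,325:375].max(1))
for n,px,z in(("jar cap",(238,155),85),("white",(415,170),105),("amber",(252,287),110),("flask",(411,283),100),("flaskfoot",(405,289),5)):
    print(n,cast("top",[px],z).round(0))
for n,px,z in(("flask",(365,318),0),("amber",(227,243),0),("white",(447,255),0),("jar",(313,188),0)): print("side",n,cast("side",[px],z).round(0))
E
```

```text
barrel top [[704.8  -8.1]
 [705.5 -55. ]
 [612.1 -53.3]
 [611.3  -3.4]]
nose [[592.7   6. ]
 [589.4 -51.9]]
grip [[692.9  72.6]
 [688.9  -4.9]
 [665.9  74. ]
 [662.   -2.6]]
trig [[ 6.454e+02  5.610e+01]
 [ 6.592e+02  1.600e+00]
 [ 6.302e+02  5.500e+01]
 [ 6.441e+02 -1.000e-01]]
[ 47  48  45  47  55  95 129 138 139 143 144 147 145 136 121  94  80  75
  57  27  26  42  50  49  46  51  67  69  62  51  50  45  47  50  48  52
  52]
[ 50  48  48  45  46  53  89 120 130 138 140 142 147 148 143 129 105  85
  77  61  49 119 179 203 185 126  90  88  58  25  26  39  50  48  48  50
  49]
[199 198 197 194 191 185 170 130 126 141 142 141 145 142 143 140 140 141
 143 135 138 137 138 138 140 141 132 112  89  60  54  55  55  38  27  27
  24  24  27  29  29  28  25  25  25  26  42  48  55  50]
jar cap [[643. 213.]]
white [[ 609. -186.]]
amber [[342. 167.]]
flask [[ 358. -177.]]
flaskfoot [[ 351. -176.]]
side flask [[ 356. -186.]]
side amber [[351. 180.]]
side white [[ 617. -187.]]
side jar [[658. 222.]]
```

```bash
cat >> h.py <<'E'
from scipy.spatial.transform import Rotation as Ro
def plan(x,y,z,ydir,pos=None,q=None):
    """shift/turn numbers to bring TCP to x,y,z, pointing down, tool y at world angle ydir (deg)"""
    s=robot.state(); pos=s["tool_pos"] if pos is None else pos; R=Ro.from_quat(s["orientation"] if q is None else q)
    a=np.radians(ydir); Y=np.array([np.cos(a),np.sin(a),0]); Z=np.array([0,0,-1.]); X=np.cross(Y,Z)
    T=Ro.from_matrix(np.c_[X,Y,Z])
    sh=R.inv().apply(np.array([x,y,z])-pos)/1000; tu=(R.inv()*T).as_rotvec()/(np.pi/2)
    print(x,y,z,ydir,"->",np.round(sh,4),np.round(tu,4))
E
python3 - <<'E'
from h import *
p=[213.046,587.582,231.323]
plan(504,71.5,130,83,p); plan(504,71.5,60,83,p)
E
```

```text
504 71.5 130 83 -> [-0.4494 -0.3858  0.1019] [-0.0009  0.     -0.1437]
504 71.5 60 83 -> [-0.4494 -0.3857  0.1719] [-0.0009  0.     -0.1437]
```

Call:
apply_moves --increments "-0.449 -0.386 0.102 0 0 -0.144 0.31; -0.449 -0.386 0.102 0 0 -0.144 0.31; -0.449 -0.386 0.102 0 0 -0.144 0.31; -0.449 -0.386 0.102 0 0 -0.144 0.31; -0.449 -0.386 0.102 0 0 -0.144 0.31"

```text
t: 0.72
tool_pos: [364.8, 317.3, 177.9]
orientation: [0.061, 0.998, 0.0, 0.0]
wrist_force: [1.6, 0.1, 0.3]
grip_width: 26.3
grip_force: 0.0
```

```bash
python3 - <<'E'
from h import *
plan(504,71.5,60,83)
E
```

```text
504 71.5 60 83 -> [-0.168  -0.2271  0.1179] [0.     0.0001 0.0004]
```

Call:
apply_moves --increments "-0.168 -0.227 0.118 0 0 0 0.31; -0.168 -0.227 0.118 0 0 0 0.31; -0.168 -0.227 0.118 0 0 0 0.31; -0.168 -0.227 0.118 0 0 0 0.31; -0.168 -0.227 0.118 0 0 0 0.31"

```text
t: 1.35
tool_pos: [504.0, 71.5, 59.3]
orientation: [0.061, 0.998, -0.0, -0.0]
wrist_force: [0.2, 0.6, -0.2]
grip_width: 27.0
grip_force: 0.0
```

```bash
python3 - <<'E'
from h import *
plan(504,71.5,11.5,83)
n="side";im=robot.read_camera(n); cv2.imwrite("pics/s1.png",cv2.resize(im[150:310,250:450,::-1],None,fx=3,fy=3,interpolation=cv2.INTER_CUBIC))
E
```

```text
504 71.5 11.5 83 -> [-0.     -0.      0.0478] [-0.0002 -0.0001  0.0001]
```

View pics/s1.png

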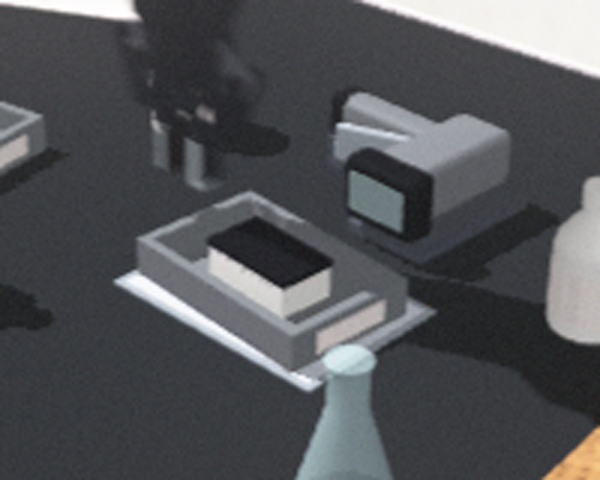

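The gripper stands behind the box tray's far (+y) short wall, at crop (200,215). The finger tips at (165,165) and (205,185) straddle that wall, so I descend and grip.

Call:
apply_moves --increments "0 0 0.024 0 0 0 0.31; 0 0 0.047 0 0 0 0.31; 0 0 0.047 0 0 0 0; 0 0 0.047 0 0 0 0; 0 0 0.047 0 0 0 0"

```text
t: 2.02
tool_pos: [503.7, 73.9, 14.0]
orientation: [0.061, 0.998, 0.0, 0.0]
wrist_force: [-0.2, 0.6, -3.6]
grip_width: 6.3
grip_force: 61.4
```

```bash
python3 - <<'E'
from h import *
print(robot.state()["wrist_force"])
im=robot.read_camera("top"); cv2.imwrite("pics/t2.png",im[:,:,::-1])
# target grip pose for tray centre on mat, yaw 2.5
c=np.array([491.9,-343.5]);a=np.radians(92.5); g=c+76*np.array([np.cos(a),np.sin(a)]); print(g)
plan(*g,12,92.5)
E
```

```text
[-0.20204199  0.60530551 -3.58173942]
[ 488.58492656 -267.57233516]
488.58492656023446 -267.5723351597788 12 92.5 -> [-0.0263 -0.3407  0.0018] [ 0.0003  0.0007 -0.1051]
```

Call:
apply_moves --increments "0 0 0.002 0 0 0 0; 0 0 0.002 0 0 0 0"

```text
t: 2.33
tool_pos: [503.9, 74.0, 12.1]
orientation: [0.061, 0.998, 0.0, 0.001]
wrist_force: [-1.5, 0.3, 7.4]
grip_width: 6.8
grip_force: 62.7
```

```bash
python3 - <<'E'
from h import *
s=robot.state();print(s["wrist_force"],s["wrist_torque"],s["tool_pos"])
im=robot.read_camera("side"); cv2.imwrite("pics/s2.png",cv2.resize(im[150:310,250:450,::-1],None,fx=3,fy=3,interpolation=cv2.INTER_CUBIC))
E
```

```text
[-1.52615353  0.30728533  7.36642787] [ 0.12575971  0.51425685 -0.06882177] [503.9300012   73.97140765  12.09063828]
```

View pics/s2.png

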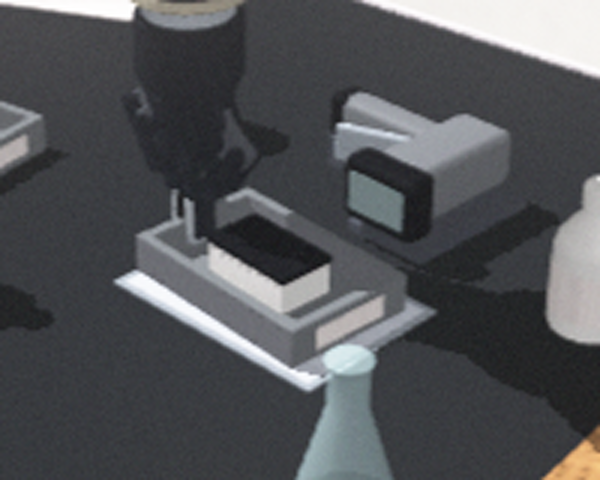

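The fingers grip the far wall with clearance to the box, and the tray is flat (7 N downward). Now I slide it.

Call:
apply_moves --increments "-0.002 -0.02 0 0 0 -0.006 0; -0.005 -0.055 0 0 0 -0.017 0; -0.008 -0.095 0 0 0 -0.03 0; -0.011 -0.135 0 0 0 -0.043 0; -0.014 -0.175 0 0 0 -0.055 0"

```text
t: 3.0
tool_pos: [497.1, -101.7, 12.1]
orientation: [0.016, 1.0, 0.001, 0.001]
wrist_force: [1.6, 5.4, 5.0]
grip_width: 6.3
grip_force: 62.4
```

```bash
python3 - <<'E'
from h import *
plan(488.6,-267.6,12,92.5)
E
```

```text
488.6 -267.6 12 92.5 -> [ 3.000e-03 -1.661e-01 -1.000e-04] [ 0.0008  0.0014 -0.0488]
```

Call:
apply_moves --increments "0.001 -0.035 0 0 0 -0.01 0; 0.002 -0.075 0 0 0 -0.023 0; 0.003 -0.115 0 0 0 -0.035 0; 0.003 -0.148 0 0 0 -0.044 0; 0.003 -0.166 0 0 0 -0.049 0"

```text
t: 3.62
tool_pos: [487.6, -268.1, 12.1]
orientation: [-0.021, 1.0, 0.0, 0.001]
wrist_force: [-0.9, 11.2, 13.2]
grip_width: 6.4
grip_force: 63.6
```

```bash
cat >> h.py <<'E'
def lid(im,p,w=24,hh=16,z=39):
    r=np.zeros(im.shape[:2],bool); r[p[1]-hh:p[1]+hh,p[0]-w:p[0]+w]=1
    for k in comps((im.max(2)<45)&r,30): print("lid",k.mean(0).round(1),rect("top",k,z))
E
python3 - <<'E'
from h import *
s=robot.state();print(s["tool_pos"],s["orientation"],s["wrist_force"])
im=robot.read_camera("top");cv2.imwrite("pics/t3.png",cv2.resize(im[170:300,400:560,::-1],None,fx=4,fy=4,interpolation=cv2.INTER_CUBIC))
lid(im,(477,228))
E
```

```text
[ 487.63039319 -268.062254     12.08755755] [-2.06446624e-02  9.99786600e-01  4.56461771e-04  5.85945769e-04] [-0.88595701 11.21014431 13.22820095]
lid [491.2 239.9] [ 466.9 -370.3   18.5   36.7    1. ]
```

View pics/t3.png

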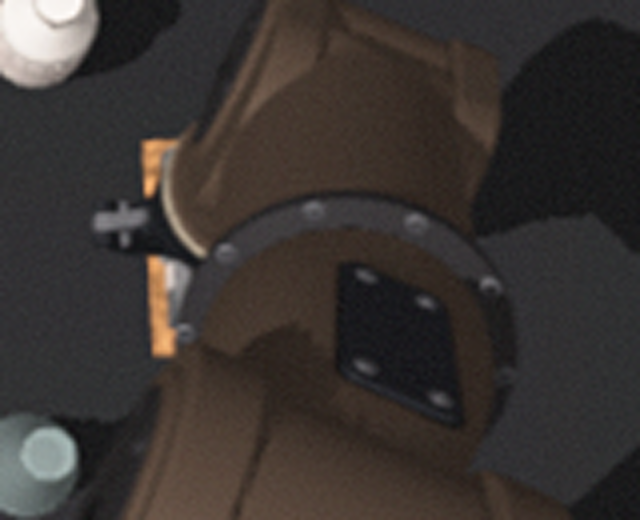

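The arm hides most of the tray; the visible left (+y) end lies inside the mat strip at (150–190,140–350). I release, rise and check while moving on.

Call:
apply_moves --increments "0 0 0 0 0 0 0.31; 0 0 0 0 0 0 0.31; 0 0 -0.04 0 0 0 0.31; 0 0 -0.1 0 0 0 0.31; 0 0.05 -0.13 0 0 0 0.31"

```text
t: 4.3
tool_pos: [486.3, -220.6, 144.3]
orientation: [-0.018, 1.0, -0.002, 0.002]
wrist_force: [0.4, 0.8, -0.9]
grip_width: 26.8
grip_force: 0.0
```

```bash
python3 - <<'E'
from h import *
plan(469,420,120,96.8)
E
```

```text
469 420 120 96.8 -> [-0.0061  0.6409  0.0221] [-0.0023  0.0025 -0.0523]
```

Call:
apply_moves --increments "-0.006 0.641 0.022 -0.002 0.0025 -0.052 0.31; -0.006 0.641 0.022 -0.002 0.0025 -0.052 0.31; -0.006 0.641 0.022 -0.002 0.0025 -0.052 0.31; -0.006 0.641 0.022 -0.002 0.0025 -0.052 0.31; -0.006 0.641 0.022 -0.002 0.0025 -0.052 0.31"

```text
t: 4.92
tool_pos: [474.4, 96.9, 130.7]
orientation: [-0.062, 0.998, 0.002, -0.002]
wrist_force: [1.7, -0.4, 0.6]
grip_width: 26.6
grip_force: 0.0
```

```bash
python3 - <<'E'
from h import *
plan(469,420,60,96.8)
im=robot.read_camera("top");cv2.imwrite("pics/t4.png",cv2.resize(im[170:300,400:560,::-1],None,fx=4,fy=4,interpolation=cv2.INTER_CUBIC))
lid(im,(477,228))
E
```

```text
469 420 60 96.8 -> [-0.0349  0.321   0.0716] [ 0.0021 -0.002   0.0035]
lid [480. 227.] [ 494.3 -343.5   41.9   77.3    1. ]
```

View pics/t4.png

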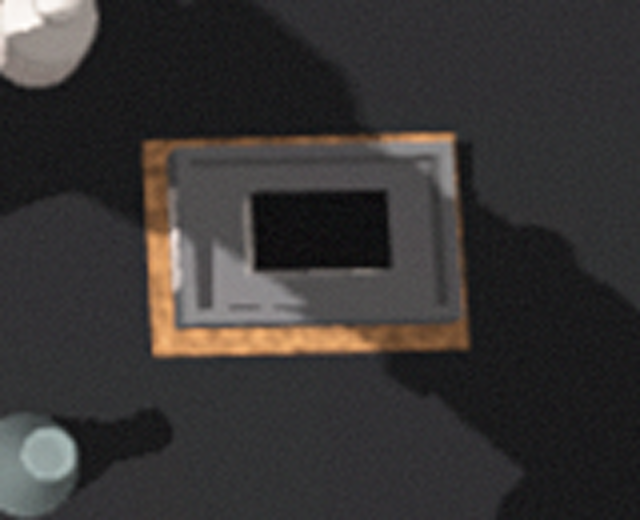

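The box tray lies inside the mat on all sides: its lid centre is 2 mm off the mat centre, and the bigger left and bottom margins are parallax from the rim height. On to the pot tray.

Call:
apply_moves --increments "-0.035 0.321 0.05 0.002 -0.002 0.003 0.31; -0.035 0.321 0.05 0.002 -0.002 0.003 0.31; -0.035 0.321 0.05 0.002 -0.002 0.003 0.31; -0.035 0.321 0.05 0.002 -0.002 0.003 0.31; -0.035 0.321 0.06 0.002 -0.002 0.003 0.31"

```text
t: 5.6
tool_pos: [469.9, 404.3, 76.0]
orientation: [-0.06, 0.998, 0.0, 0.0]
wrist_force: [1.2, 0.3, 0.6]
grip_width: 26.2
grip_force: 0.0
```

```bash
python3 - <<'E'
from h import *
im=cv2.imread("pics/top0.png"); 
# rim corners of pot tray, crop px /3.3 (z=30)
P=np.array([[23,283],[248,262],[258,408],[32,428]])/3.3+[140,125]
q=cast("top",P,30); print(q.round(1),q.mean(0)); d=(q[0]+q[3]-q[1]-q[2])/2; print(np.degrees(np.arctan2(d[1],d[0])),np.hypot(*d))
plan(469,420,12,96.8)
E
```

```text
[[520.5 430.7]
 [538.4 270.8]
 [434.1 259. ]
 [417.  418. ]] [477.50056171 344.62269379]
96.27618590034393 160.39038953139627
469 420 12 96.8 -> [-0.0009  0.0157  0.064 ] [0.0005 0.0003 0.0006]
```

Call:
apply_moves --increments "-0.001 0.0165 0.02 0 0 -0.005 0.31; -0.001 0.0165 0.05 0 0 -0.005 0.31; -0.001 0.0165 0.065 0 0 -0.005 0.31; -0.001 0.0165 0.066 0 0 -0.005 0; -0.001 0.0165 0.066 0 0 -0.005 0"

```text
t: 6.22
tool_pos: [469.0, 417.7, 10.1]
orientation: [-0.063, 0.998, -0.0, -0.001]
wrist_force: [-0.6, -0.1, -3.6]
grip_width: 6.6
grip_force: 60.1
```

Call:
apply_moves --increments "0 0 0.001 0 0 0 0; 0 0 0.0015 0 0 0 0"

```text
t: 6.48
tool_pos: [469.1, 417.9, 9.5]
orientation: [-0.063, 0.998, -0.0, -0.0]
wrist_force: [-4.5, -4.4, 12.0]
grip_width: 6.6
grip_force: 62.2
```

```bash
python3 - <<'E'
from h import *
im=robot.read_camera("top");lid(im,(182,228));
cv2.imwrite("pics/t5.png",im[:,:,::-1])
c=np.array([494.9,-6.9]);a=np.radians(90-2.8); g=c+76*np.array([np.cos(a),np.sin(a)]); print(g)
plan(*g,12,87.2)
E
```

```text
lid [190.4 227. ] [482.4 324.   32.9  35.1   1. ]
lid [166.4 230.1] [475.8 378.4  44.6  61.1  26.6]
[498.6125825   69.00926644]
498.61258250446656 69.00926643794898 12 87.2 -> [ 0.0146 -0.3498 -0.0025] [-0.     -0.0004  0.1114]
```

```bash
python3 - <<'E'
from h import *
im=cv2.imread("pics/t5.png"); g=im.max(2)
for t in (80,100,120):
  m=np.zeros(g.shape,bool); m[190:265,285:385]=g[190:265,285:385]>t
  for k in comps(m,300): print(t,k.mean(0),rect("top",k,0))
E
```

```text
80 [333.3372093  227.34108527] [494.8  -7.2 131.  187.1  -2.8]
100 [333.51361868 227.57587549] [494.7  -6.9 130.1 186.2  -2.7]
120 [334.09055118 227.88188976] [495.1  -6.4 129.3 184.1  -2.8]
```

Call:
apply_moves --increments "0.001 -0.02 0 0 0 0.006 0; 0.003 -0.055 0 0 0 0.017 0; 0.005 -0.095 0 0 0 0.03 0; 0.006 -0.135 0 0 0 0.043 0; 0.008 -0.175 0 0 0 0.055 0"

```text
t: 7.15
tool_pos: [484.5, 243.4, 9.5]
orientation: [-0.02, 1.0, 0.001, 0.001]
wrist_force: [1.9, 3.6, 1.0]
grip_width: 6.5
grip_force: 60.9
```

```bash
python3 - <<'E'
from h import *
plan(498.6,69,9.5,87.2)
E
```

```text
498.6 69 9.5 87.2 -> [-0.0072 -0.1748 -0.0004] [0.0017 0.0014 0.0564]
```

Call:
apply_moves --increments "-0.001 -0.035 0.0005 0 0 0.011 0; -0.003 -0.075 0.0005 0 0 0.025 0; -0.005 -0.115 0.0005 0 0 0.038 0; -0.0065 -0.155 0.0005 0 0 0.05 0; -0.007 -0.174 0.0005 0 0 0.056 0"

```text
t: 7.78
tool_pos: [499.1, 69.4, 9.4]
orientation: [0.025, 1.0, 0.001, 0.002]
wrist_force: [0.1, 8.9, 7.7]
grip_width: 6.5
grip_force: 61.9
```

```bash
python3 - <<'E'
from h import *
plan(498.6,69,9.5,87.2)
im=robot.read_camera("side");cv2.imwrite("pics/s6.png",cv2.resize(im[150:310,250:450,::-1],None,fx=3,fy=3,interpolation=cv2.INTER_CUBIC))
im=robot.read_camera("top");cv2.imwrite("pics/t6.png",im[:,:,::-1]); lid(im,(334,226))
E
```

```text
498.6 69 9.5 87.2 -> [ 0.0005 -0.0004 -0.0001] [ 0.0015  0.0023 -0.0006]
lid [317.3 228.8] [485.5  23.7  46.1  60.9 -88.7]
lid [341.7 224.2] [497.8 -25.6  33.8  84.  -63.6]
```

View pics/s6.png

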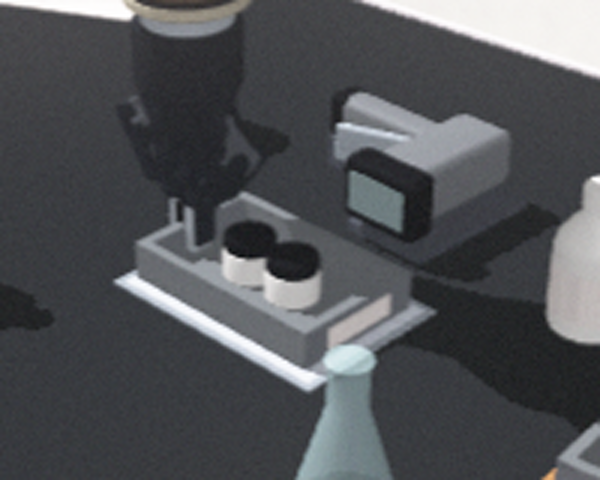

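The pot tray sits on the plate, parallel to it and with steel showing along the front and right edges. I release and rise.

Call:
apply_moves --increments "0 0 0 0 0 0 0.31; 0 0 0 0 0 0 0.31; 0 0 -0.04 0 0 0 0.31; 0 0 -0.1 0 0 0 0.31; 0.02 0.06 -0.13 0 0 0 0.31"

```text
t: 8.5
tool_pos: [484.6, 121.3, 137.6]
orientation: [0.028, 1.0, -0.0, 0.002]
wrist_force: [1.4, 1.2, -0.4]
grip_width: 26.5
grip_force: 0.0
```

```bash
python3 - <<'E'
from h import *
print(robot.state()["joint_pos"].round(2))
plan(667.5,37,140,-2.8);plan(667.5,37,140,177.2)
im=robot.read_camera("top");cv2.imwrite("pics/t7.png",cv2.resize(im[125:265,260:460,::-1],None,fx=4,fy=4,interpolation=cv2.INTER_CUBIC)); 
r=np.zeros(im.shape[:2],bool); r[205:245,310:362]=1
for k in comps((im.max(2)<45)&r,30): print("lid",k.mean(0).round(1),rect("top",k,40))
E
```

```text
[-0.23  0.35 -0.16  1.98  0.08  0.82  1.08]
667.5 37 140 -2.8 -> [-0.1874 -0.074  -0.0017] [0.0017 0.0021 0.9956]
667.5 37 140 177.2 -> [-0.1874 -0.074  -0.0017] [-0.0021  0.0017 -1.0044]
lid [341.9 223.7] [495.5 -27.   32.3  32.7 -89. ]
lid [324.6 222.5] [497.1  12.3  32.4  32.8 -89. ]
```

View pics/t7.png

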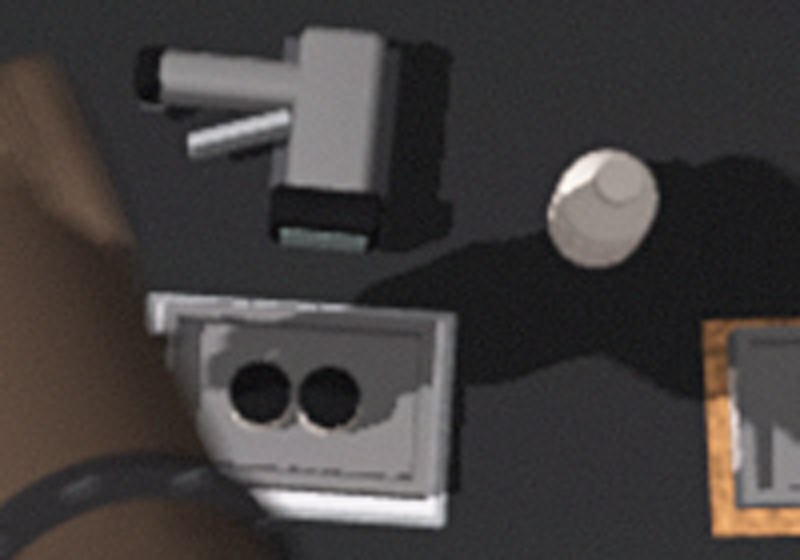

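The pot tray is on the plate with steel visible all round it. Its lid centre is 1.4 mm and 0.5° off the plate, and the bystanders are unmoved. Next I turn the gripper for the trigger.

Call:
apply_moves --increments "-0.187 -0.074 -0.002 0.0017 0.002 0.996 1; -0.187 -0.074 -0.002 0.0017 0.002 0.996 1; -0.187 -0.074 -0.002 0.0017 0.002 0.996 1; -0.187 -0.074 -0.002 0.0017 0.002 0.996 1; -0.187 -0.074 -0.002 0.0017 0.002 0.996 1"

```text
t: 9.18
tool_pos: [666.1, 40.6, 135.4]
orientation: [0.476, 0.879, -0.001, -0.001]
wrist_force: [-0.5, 1.4, -0.6]
grip_width: 85.8
grip_force: 0.0
```

```bash
python3 - <<'E'
from h import *
plan(667.5,37,120,-2.8)
# recheck scanner from t7 crop (4x, origin 260,125)
P=lambda a:np.array(a,float)/4+[260,125]
print(cast("top",P([[160,105],[285,108],[160,52],[290,60]]),60).round(1)); print(cast("top",P([[190,155],[288,133]]),57).round(1)); print(cast("top",P([[342,28],[326,190]]),67).round(1),cast("top",P([[138,75]]),60))
E
```

```text
667.5 37 120 -2.8 -> [-0.0038 -0.0007  0.0154] [-0.0025  0.      0.3995]
[[661.1  73.2]
 [660.5   0.8]
 [692.9  74. ]
 [689.2  -1.6]]
[[632.5  55.3]
 [646.4  -1.2]]
[[706.6 -31.3]
 [610.3 -23.5]] [[678.90471695  86.43205008]]
```

Call:
apply_moves --increments "-0.0035 -0.001 0.015 -0.0025 0 0.4 1; -0.0035 -0.001 0.015 -0.0025 0 0.4 1; -0.0035 -0.001 0.015 -0.0025 0 0.4 1; -0.0035 -0.001 0.015 -0.0025 0 0.4 1; -0.0035 -0.001 0.015 -0.0025 0 0.4 1"

```text
t: 9.8
tool_pos: [666.0, 38.5, 121.0]
orientation: [0.722, 0.692, 0.0, -0.0]
wrist_force: [0.3, 0.0, -0.3]
grip_width: 85.3
grip_force: 0.0
```

```bash
python3 - <<'E'
from h import *
plan(667,37,21,-2.8)
im=robot.read_camera("side");cv2.imwrite("pics/s8.png",cv2.resize(im[150:270,300:460,::-1],None,fx=4,fy=4,interpolation=cv2.INTER_CUBIC))
E
```

```text
667 37 21 -2.8 -> [-0.0015  0.0011  0.1   ] [-0.0002 -0.0003  0.0049]
```

View pics/s8.png

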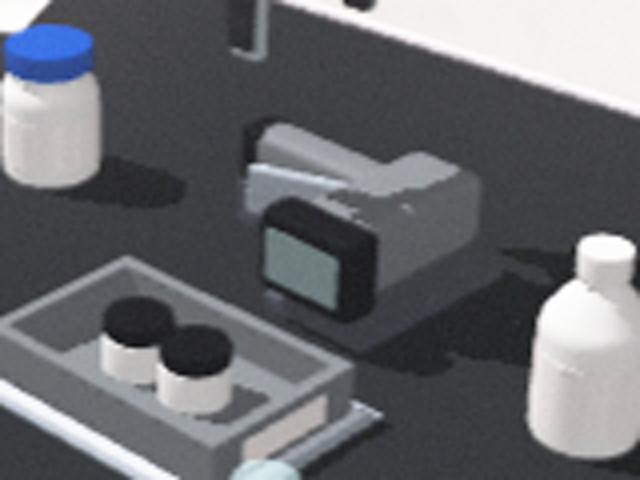

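The trays and bottles are undisturbed, and the open fingers hang above the grip and trigger. I descend straight down.

Call:
apply_moves --increments "-0.0015 0.001 0.03 0 0 0.005 1; -0.0015 0.001 0.055 0 0 0.005 1; -0.0015 0.001 0.08 0 0 0.005 1; -0.0015 0.001 0.1 0 0 0.005 1; -0.0015 0.001 0.1 0 0 0.005 1"

```text
t: 10.48
tool_pos: [666.2, 36.5, 19.9]
orientation: [0.725, 0.689, -0.001, -0.001]
wrist_force: [0.0, -0.0, 1.2]
grip_width: 85.3
grip_force: 0.0
```

Call:
apply_moves --increments "0 0 0 0 0 0 0.3; 0 0 0 0 0 0 0.3; 0 0 0 0 0 0 0.3; 0 0 0 0 0 0 0.3"

```text
t: 10.98
tool_pos: [676.0, 36.4, 25.2]
orientation: [0.726, 0.688, 0.007, 0.006]
wrist_force: [23.2, -0.3, -5.4]
grip_width: 37.9
grip_force: 67.3
```

Call:
apply_moves --increments "0 0 0 0 0 0 0.3; 0 0 0 0 0 0 1; 0 0 0 0 0 0 1; 0 0 0 0 0 0 1; 0 0 0 0 0 0 1"

```text
t: 11.6
tool_pos: [667.3, 36.8, 21.6]
orientation: [0.725, 0.689, 0.001, -0.0]
wrist_force: [0.7, 0.4, -0.2]
grip_width: 85.5
grip_force: 0.0
```

Call:
apply_moves --increments "0 0 -0.03 0 0 0 1; 0 0 -0.07 0 0 0 1; 0 0 -0.12 0 0 0 1; 0 0 -0.16 0 0 0 1; 0 0 -0.16 0 0 0 1"

```text
t: 12.22
tool_pos: [669.4, 36.5, 185.5]
orientation: [0.725, 0.689, 0.003, 0.002]
wrist_force: [-0.7, 0.0, -0.5]
grip_width: 85.7
grip_force: 0.0
```

```bash
python3 - <<'E'
from h import *
im=robot.read_camera("side");cv2.imwrite("pics/s9.png",im[:,:,::-1])
im=robot.read_camera("top");cv2.imwrite("pics/t9.png",im[:,:,::-1]); lid(im,(334,226))
E
```

```text
lid [342. 224.] [495.6 -27.   32.3  32.8 -89. ]
lid [327.7 224.7] [494.5   4.8  15.2  30.8  59.4]
```

View pics/s9.png

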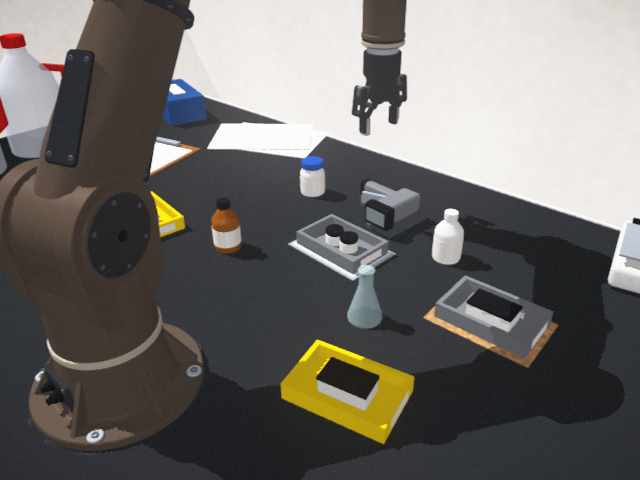

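The pot tray on the plate is at (342,243), the box tray on the mat at (494,315), and every bystander is where it was. One numeric check of the mat placing, then I hand in.

```bash
python3 - <<'E'
from h import *
im=cv2.imread("pics/t9.png"); lid(im,(479,227),22,14)
P=np.array([[172,152],[455,143],[463,317],[178,326]])/4+[400,170]   # tray rim corners in t4 crop
q=cast("top",P,30); print(q.round(1),q.mean(0).round(1)); d=(q[0]+q[3]-q[1]-q[2])/2; print(np.degrees(np.arctan2(d[1],d[0]))-90)
M=np.array([[143,142],[455,132],[468,348],[154,356]])/4+[400,170]; print(cast("top",M,0).round(1),cast("top",M,0).mean(0))
E
```

```text
lid [480.2 227.2] [ 494.3 -343.8   41.9   76.8    1. ]
[[ 539.  -261.3]
 [ 547.1 -424.8]
 [ 445.4 -426.8]
 [ 437.1 -263.8]] [ 492.1 -344.2]
2.8685807330976303
[[ 550.7 -250. ]
 [ 559.9 -434.5]
 [ 431.  -438.8]
 [ 422.8 -255.5]] [ 491.100081   -344.68449189]
```

Both trays are centred to within about 2 mm with their yaw matched, so I hand in.

```bash
python3 -c "
from station import robot
print(robot.hand_in())"
```

```text
the job is handed in; nothing more can be done
None
```

The job is handed in (no verdict returned): box tray on the cork mat and pot tray squarely on the scan plate, each within about 2 mm of centre, trigger squeezed in (fingers closed to 38 mm) and let go at about 11 s, and the bottles, jar and flask looked unmoved.

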